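Roll the watchmaker's parts tubes onto the line

ROBOT

A 6-joint arm with a two-finger parallel gripper is mounted at the origin on the work surface. World frame = base frame: x ahead of the robot, y to its left, z up, the work surface at z = 0. Lengths are in mm, angles in degrees, forces in N, time in s.
With the tool pointing down it reaches from about 350 to 1000 mm from the base axis. Payload 7.1 kg.
Tool frame: the origin (TCP) lies between the finger pads; the fingertips stand 25 mm ahead of it and the grasp point (between the pads) lies 6 mm ahead of it; z points along the fingers, x is the direction in which the jaws open and shut, and the axes are right-handed (so a half turn about z gives the same grasp; the last joint's range is limited). The gripper opens to 85 mm and grips with 20 to 120 N. Pads are 22 mm wide; open, the fingers measure 114 mm over their backs; the gripper's body (76 mm by 85 mm) begins 54 mm behind the grasp point. The pads swing forward as they close: fully open they stand 13 mm farther back than shut.
Start: joints at [-66.807, 24.242, 93.386, -0, 62.372, -1.089], TCP at [257.032, -569.684, 228.819] pointing down, gripper open.
Joint ranges: [-172.04, 172.04], [-51.8, 120.97], [4.93, 147.93], [-75.15, 255.16], [6.16, 154.13], [-145.62, 145.62]. Speed limits (degrees/s): [136.94, 136.94, 172.46, 180, 180, 180].

INTERFACE

Orientations are given as a 3x3 rotation matrix whose columns are the frame's x, y, z axes.
In Python, from cell import r, optics gives the robot as it stands.
- The arm moves only by the tool arm_command, never from a script. Its argument "targets" is one flat list of numbers, 7 for each row, row after row: the shift along the tool's x, y, z in m, then the turn, a rotation vector about the tool's x, y, z in rad, then the closure in counts, from 0 (fully open) to 255 (shut). A call has 1 to 12 rows; each row shifts and turns the commanded pose from where the row before left it, along the tool's axes as they then stand; what a row does not reach is not made up. A row lasts 1/12 s, in which the tool goes at most 41.7 mm and 7.16 degrees, less where a joint would pass 70% of its speed; a pose out of reach is approached as far as the arm can. A call is refused whole if a number of a shift passes 0.0417 or a number of a turn 0.125, either way. A call with a gripper value outside its range is refused whole. The fingers move at their own pace and stop on an object; "newtons" is the grip in N (left out, the last holds). Time passes only in rows, so rows that do not move let the fingers close. It gives the time, the measured TCP pose, the force and the opening at its end, in the units of the state.
- r.get_obs(): the state, without advancing time (a new reading comes with each control period).
- optics.camera(name): name is "scene" or "top" or "wrist"; returns a dict with "image" (480x640x3 uint8, red, green, blue), "K" (3x3 intrinsics, pixels), "pose" (4x4, takes a point from camera to world coordinates). Camera axes: x right, y down, z forward; pixel columns grow to the right and rows downward; lengths in mm; the calibration is good to about 2 mm. A picture is of the moment at which its call begins. There is no depth.
- r.job_done(): hands the job in, once; it reports no verdict.
The state is a dict: "time_s": time; "joint_positions": joint angles; "dq": joint speeds; "joint_torque": joint torques, N m; "position": TCP position; "tcp_rot": TCP orientation; "wrist_force": force on the tool from outside, world axes, zero at the start; "wrist_torque": the same for the moment, N m; "gripper_width": opening from 0.0 (shut) to 1.0 (fully open).
Only numpy, scipy, OpenCV 4.12 (cv2) and the standard library are available. Lean on these libraries where they do the work, as an engineer would, in place of code of your own. Each camera call takes 0.05 s, during which the arm holds its last target.

TASK

Roll the two aluminium parts tubes that lie on the dark bench pad onto its white line, first the thick tube, then the thin one, so that each comes to rest lying along the line with the line under its middle. Roll each one with a fingertip on its top, in several short strokes if need be; do not reach down beside a tube, pinch it or lift it, and leave everything else where it is.

Things in the scene. Friction and masses are not known exactly. Their poses are not given: they have to be found in the camera images.
- pad: flat dark rubber bench pad, 300 (x) by 360 (y) by 4 mm thick, fixed to the table; origin at the centre of its underside, on the table top; z up. Its upper face is 4 mm above the table.
- line (a point): middle of the white line printed on the pad's upper face (4 mm above the table). The line runs along this point's y axis, 300 mm long and 3 mm wide; the x axis crosses it. The tubes roll along x.
- thick_tube: thick closed aluminium tube with ribbed screw cap: a plain cylinder 36 mm in diameter, 80 mm long, about 90 g, lying on the pad nearly parallel to the line (within 4 degrees), 40 to 90 mm to one side of it. Origin on its axis, at mid-length (18 mm above the pad; the top is 40 mm above the table). Its y axis is the tube's axis; x and z turn as it rolls.
- thin_tube: thin aluminium tube, 24 mm in diameter, 80 mm long, about 50 g, otherwise like the thick one; it lies on the other side of the line, beside its other half. Origin on its axis, at mid-length (12 mm above the pad; the top is 28 mm above the table); y axis along the tube. Under a fingertip pressed on top a tube rolls half as far as the fingertip moves; let go, the pad brakes it.
- oil_bottle: bystander: small amber bottle, 24 mm in diameter, 45 mm tall, standing on the pad between the two tubes' lanes; origin at the centre of its underside
- movement: bystander: round brass watch movement, 32 mm in diameter, 8 mm high, lying on the pad between the two lanes; origin at the centre of its underside
- watch_case: bystander: steel watch head, 40 mm in diameter (50 mm over the lugs), 10 mm high, lying on the pad beyond the line, in the lane of the tube that starts nearer the robot; origin at the centre of its underside
- loupe: bystander: black eyeglass loupe, 36 mm in diameter, 31 mm tall, standing on the pad on the robot's side of the line, in the lane of the tube that starts farther away; origin at the centre of its underside
- screwdriver: bystander: screwdriver, 130 mm long, lying on the table left of the pad; origin under its middle
- tweezers: bystander: steel tweezers, 120 mm long, 12 mm wide, 5 mm high, lying on the table right of the pad, towards the far side; origin at the centre of its underside
- tin: bystander: flat round aluminium tin, 60 mm in diameter, 28 mm tall, on the table right of the pad; origin at the centre of its underside

How it is judged:
By the outcome, as a careful person would: the job done as asked, in the order asked, and still so for the second after the job is handed in, with the robot touching nothing.
It also fails if it takes over 64 s, if anything falls off the work surface, if the arm or the gripper's body presses on something with over 40 N, if the wrist force passes 120 N, or if a joint passes its speed limit or range.

## Working session

There is one attempt and no reset: what is moved stays moved. The work goes in short steps, Python scripts to look and compute and a tool call to move; the robot and the scene stay as the last step left them, time stands still between calls to the robot, and variables do not carry over. Pictures are saved under pics/ and viewed, and the job is handed in when it is done.

Besides the shell and the picture viewer there is one more tool, called as name(argument=value, ...) on one line, values as JSON. arm_command: Moves the arm, as the interface text tells. Its arguments: {"type":"object","properties":{"targets":{"type":"array","items":{"type":"number"}},"newtons":{"type":"number"}},"required":["targets"]}

```bash
mkdir -p pics; ls; python3 - <<'E'
from cell import r, optics
import cv2,numpy as np
o=r.get_obs(); print(o)
for n in ("top","scene"):
    c=optics.camera(n); cv2.imwrite(f"pics/{n}0.png",c["image"][:,:,::-1]); print(n,c["K"].round(1).tolist(),c["pose"].round(3).tolist())
    np.savez(f"{n}0.npz",**c)
E
```

```text
pics
{'time_s': 0.0, 'joint_positions': array([-6.68080680e+01,  2.42863008e+01,  9.34342348e+01,  1.57617035e-04,
        6.23731537e+01, -1.08967353e+00]), 'dq': array([-0.03931103, -0.06886735, -0.03106258, -0.05153798,  0.05029068,
       -0.00672374]), 'joint_torque': array([ 2.52388927e-03, -5.57377803e+01, -2.81743902e+01,  7.20051457e-05,
        7.37046765e-03, -5.50905361e-05]), 'position': array([ 256.79675163, -569.16548811,  228.00612001]), 'tcp_rot': array([[ 4.11220048e-01, -9.11535880e-01, -6.41716607e-04],
       [-9.11534640e-01, -4.11220548e-01,  1.50400844e-03],
       [-1.63484471e-03, -3.35315083e-05, -9.99998663e-01]]), 'wrist_force': array([0.7168959 , 0.24385406, 0.5737129 ]), 'wrist_torque': array([ 0.01800211, -0.0225715 ,  0.06589602]), 'gripper_width': 1.0010861566783011}
top [[490.2, 0.0, 318.9], [0.0, 490.2, 246.2], [0.0, 0.0, 1.0]] [[-0.014, -0.996, 0.092, 497.827], [-1.0, 0.014, -0.001, 6.881], [-0.001, -0.092, -0.996, 1058.846], [0.0, 0.0, 0.0, 1.0]]
scene [[521.7, 0.0, 324.1], [0.0, 521.7, 241.3], [0.0, 0.0, 1.0]] [[-0.427, 0.736, -0.526, 1210.445], [0.904, 0.342, -0.256, 329.583], [-0.008, -0.585, -0.811, 1036.299], [0.0, 0.0, 0.0, 1.0]]
```

View pics/top0.png

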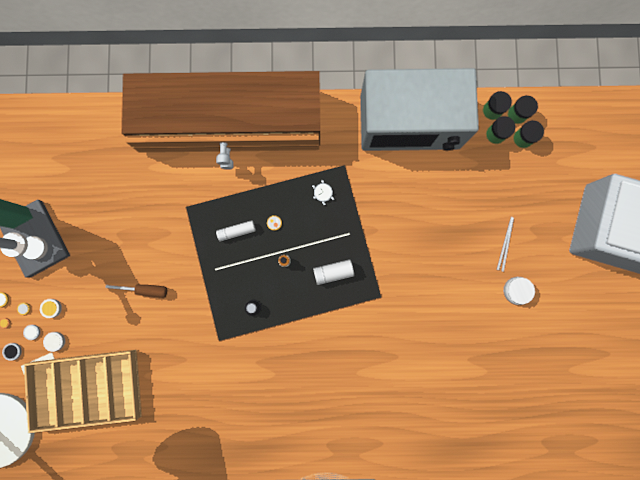

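View pics/scene0.png

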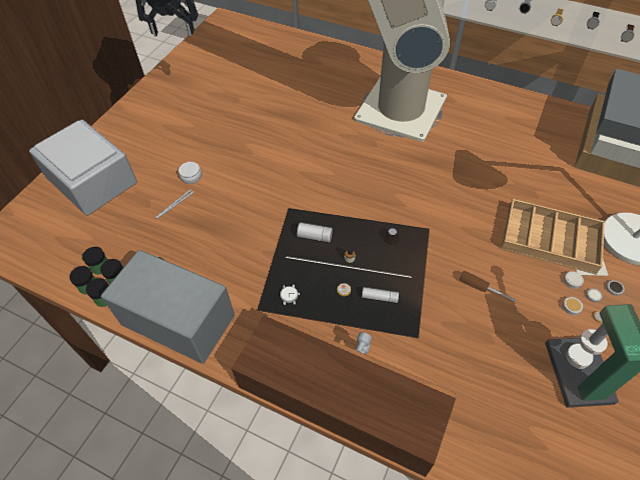

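```bash
cat > h.py <<'E'
import numpy as np, cv2
def ray(c,uv,z):
    uv=np.atleast_2d(np.float64(uv)); K=c["K"];P=c["pose"]
    d=np.c_[(uv[:,0]-K[0,2])/K[0,0],(uv[:,1]-K[1,2])/K[1,1],np.ones(len(uv))]@P[:3,:3].T
    o=P[:3,3]; return (o+d*((z-o[2])/d[:,2])[:,None])
def proj(c,p):
    q=(np.atleast_2d(p)-c["pose"][:3,3])@c["pose"][:3,:3]; q=q@c["K"].T; return q[:,:2]/q[:,2:]
def blobs(c,thr=110,amin=30):
    im=c["image"]; hsv=cv2.cvtColor(im,cv2.COLOR_RGB2HSV)
    m=((hsv[:,:,2]>thr)&(hsv[:,:,1]<60)).astype(np.uint8)
    n,l,s,ce=cv2.connectedComponentsWithStats(m)
    return [(i,s[i].tolist(),ce[i].round(1).tolist(),l==i) for i in range(1,n) if s[i,4]>=amin]
E
python3 - <<'E'
from h import *
for n in("top","scene"):
    c=dict(np.load(n+"0.npz")); print(n)
    for i,s,ce,m in blobs(c,100):
        w=ray(c,ce,4)[0]
        if 350<w[0]<750 and -250<w[1]<300:
            ys,xs=np.nonzero(m); rr=cv2.minAreaRect(np.c_[xs,ys].astype(np.float32)); print(s,ce,w.round(0)[:2],[np.round(a,1) for a in rr])
            for z in (4,16,22):
                b=ray(c,cv2.boxPoints(rr),z)[:,:2]; 
                e=[b[1]-b[0],b[2]-b[1]]; e.sort(key=np.linalg.norm); l=e[1]
                print('   z',z,'ctr',b.mean(0).round(1),'len',np.linalg.norm(e[1]).round(1),np.linalg.norm(e[0]).round(1),'dir',np.degrees(np.arctan2(l[1],l[0])).round(1)%180)
E
```

```text
top
[312, 180, 22, 25, 323] [322.6, 192.0] [714.  -3.] [array([321.9, 192.6]), array([22.9, 20.7]), np.float64(60.9)]
   z 4 ctr [712.3  -1.7] len 50.6 45.4 dir 27.80000000000001
   z 16 ctr [709.9  -1.6] len 50.1 44.9 dir 27.80000000000001
   z 22 ctr [708.7  -1.6] len 49.8 44.6 dir 27.80000000000001
[268, 217, 12, 12, 94] [273.4, 222.4] [648. 104.] [array([273.5, 222.5]), array([11., 11.]), np.float64(90.0)]
   z 4 ctr [648.  104.2] len 24.1 23.9 dir 179.6
   z 16 ctr [646.3 103.1] len 23.8 23.6 dir 179.6
   z 22 ctr [645.5 102.5] len 23.7 23.5 dir 179.6
[216, 220, 39, 21, 443] [235.0, 230.4] [632. 188.] [array([235. , 230.4]), array([11.5, 38.5]), np.float64(74.1)]
   z 4 ctr [631.9 187.8] len 83.2 25.3 dir 105.3
   z 16 ctr [630.4 185.7] len 82.2 25.0 dir 105.3
   z 22 ctr [629.6 184.7] len 81.7 24.9 dir 105.3
[215, 233, 135, 38, 345] [281.8, 251.2] [585.  87.] [array([281.9, 251.1]), array([  2.6, 139. ]), np.float64(75.1)]
   z 4 ctr [585.5  85.9] len 299.7 5.7 dir 104.2
   z 16 ctr [584.6  85. ] len 296.3 5.6 dir 104.2
   z 22 ctr [584.1  84.6] len 294.6 5.6 dir 104.2
[313, 26
[... 1906 characters left out ...]
[ 9., 11.]), np.float64(90.0)]
   z 4 ctr [642.6 100.9] len 25.3 23.9 dir 115.0
   z 16 ctr [649.2 103.5] len 25.0 23.6 dir 115.0
   z 22 ctr [652.5 104.9] len 24.9 23.4 dir 115.0
[362, 287, 37, 16, 378] [380.0, 294.5] [622. 182.] [array([380. , 294.5]), array([36.6, 10.4]), np.float64(8.5)]
   z 4 ctr [622.  182.2] len 83.1 27.3 dir 105.0
   z 16 ctr [628.8 183.9] len 82.2 27.0 dir 105.0
   z 22 ctr [632.2 184.8] len 81.7 26.9 dir 105.0
[356, 332, 16, 22, 238] [363.7, 342.6] [747. 195.] [array([363.8, 342.6]), array([13.3, 20.7]), np.float64(9.5)]
   z 4 ctr [746.4 194.7] len 48.2 28.7 dir 14.5
   z 16 ctr [751.8 196.3] len 47.7 28.3 dir 14.5
   z 22 ctr [754.5 197.1] len 47.4 28.2 dir 14.5
```

arm_command(targets=[0,0,0,0,0,-0.1162,255,0,0,0,0,0,-0.1162,255,0,0,0,0,0,-0.1162,255,0,0,0,0,0,-0.1162,255,0,0,0,0,0,-0.1162,255,0,0,0,0,0,-0.1162,255,0,0,0,0,0,-0.1162,255,0,0,0,0,0,-0.1162,255,0,0,0,0,0,-0.1162,255,0,0,0,0,0,-0.1162,255,0,0,0,0,0,-0.1162,255,0,0,0,0,0,-0.1162,255], newtons=40)

```text
time_s: 1.1
position: [256.9, -569.4, 228.3]
tcp_rot: [[0.968, 0.25, -0.0], [0.25, -0.968, 0.001], [-0.0, -0.001, -1.0]]
wrist_force: [0.3, 0.3, 0.7]
gripper_width: 0.003
```

arm_command(targets=[0.0199,-0.023,0,0,0,0,255,0.0199,-0.023,0,0,0,0,255,0.0199,-0.023,0,0,0,0,255,0.0199,-0.023,0,0,0,0,255,0.0199,-0.023,0,0,0,0,255,0.0199,-0.023,0,0,0,0,255,0.0199,-0.023,0,0,0,0,255,0.0199,-0.023,0,0,0,0,255,0.0199,-0.023,0,0,0,0,255,0.0199,-0.023,0,0,0,0,255])

```text
time_s: 1.93
position: [393.9, -296.4, 228.6]
tcp_rot: [[0.97, 0.245, -0.0], [0.245, -0.97, 0.0], [-0.0, -0.0, -1.0]]
wrist_force: [0.8, -1.0, -0.1]
gripper_width: 0.002
```

arm_command(targets=[0.0199,-0.023,0.0,0,0,0,255,0.0199,-0.023,0.0,0,0,0,255,0.0199,-0.023,0.0,0,0,0,255,0.0199,-0.023,0.0,0,0,0,255,0.0199,-0.023,0.015,0,0,0,255,0.0199,-0.023,0.015,0,0,0,255,0.0199,-0.023,0.015,0,0,0,255,0.0199,-0.023,0.015,0,0,0,255,0.0199,-0.023,0.015,0,0,0,255,0.0199,-0.023,0.015,0,0,0,255,0,0,0,0,0,0,255,0,0,0,0,0,0,255])

```text
time_s: 2.93
position: [529.8, -24.8, 137.6]
tcp_rot: [[0.969, 0.248, -0.002], [0.248, -0.969, 0.0], [-0.002, -0.001, -1.0]]
wrist_force: [-0.3, -0.5, 0.6]
gripper_width: 0.002
```

```bash
python3 - <<'E'
from cell import r, optics
import cv2,numpy as np
from h import *
for n in ("wrist","scene"):
    c=optics.camera(n); im=c["image"][:,:,::-1].copy(); np.savez(f"{n}1.npz",**c)
    cv2.imwrite(f"pics/{n}1.png",im if n=="wrist" else cv2.resize(im[130:330,200:450],None,fx=3,fy=3,interpolation=cv2.INTER_CUBIC))
o=r.get_obs(); print(o["position"],o["joint_positions"],o["wrist_force"])
print(np.load("wrist1.npz")["pose"].round(3))
E
```

```text
[529.92486969 -26.43718264 138.75961417] [-4.13498180e+00  2.37319820e+01  1.08935617e+02 -1.47238541e-02
  4.73689632e+01 -1.83224415e+01] [-1.40608371 -0.10274177  0.4791894 ]
[[ 9.69000e-01  2.34000e-01  7.70000e-02  5.09307e+02]
 [ 2.47000e-01 -9.18000e-01 -3.11000e-01  5.61600e+01]
 [-2.00000e-03  3.21000e-01 -9.47000e-01  2.81651e+02]
 [ 0.00000e+00  0.00000e+00  0.00000e+00  1.00000e+00]]
```

View pics/wrist1.png

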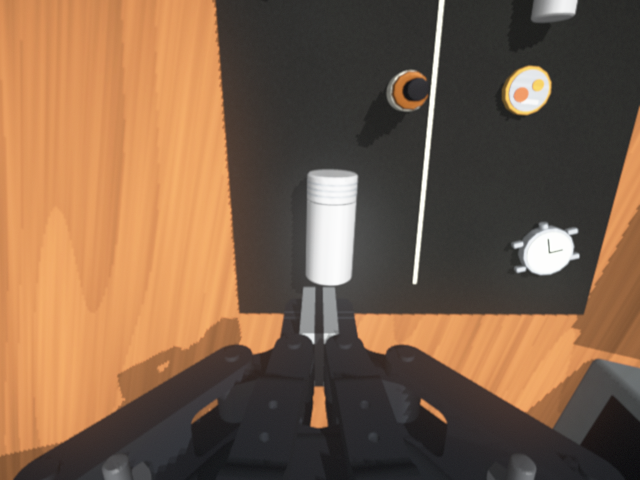

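View pics/scene1.png

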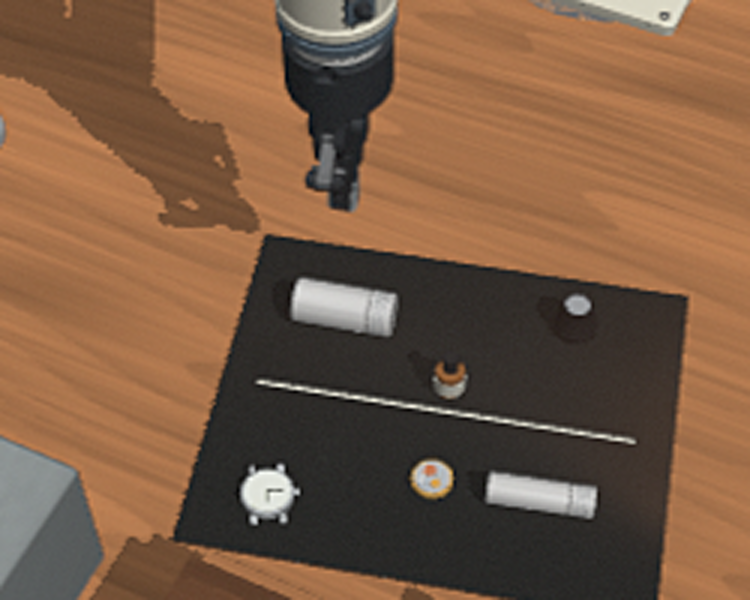

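```bash
python3 - <<'E'
from h import *
c=dict(np.load("wrist1.npz")); print(c["K"].round(1).tolist())
for z in (90,100,105,114): print(z,ray(c,[[302,289],[315,289],[324,289],[338,289],[284,340],[355,340]],z).round(1)[:, :2].tolist())
im=c["image"][:,:,::-1][270:370,260:380]; cv2.imwrite("pics/tip1.png",cv2.resize(im,None,fx=6,fy=6,interpolation=cv2.INTER_CUBIC)[:600])
for t in("thick",):
  for i,s,ce,m in blobs(c,120,100):
    ys,xs=np.nonzero(m); 
    print(s,ce,ray(c,ce,22)[0].round(1))
# line
lu=[[442,2],[416,282]]; p=ray(c,lu,4); print(p, np.degrees(np.arctan2(*(p[0]-p[1])[1::-1])))
E
```

```text
[[366.1, 0.0, 318.6], [0.0, 366.1, 231.1], [0.0, 0.0, 1.0]]
90 [[524.4, -43.9], [531.7, -42.0], [536.8, -40.7], [544.7, -38.7], [521.8, -80.7], [564.1, -69.8]]
100 [[523.6, -38.7], [530.5, -36.9], [535.4, -35.6], [542.9, -33.7], [521.1, -73.5], [561.2, -63.2]]
105 [[523.2, -36.1], [530.0, -34.3], [534.7, -33.1], [542.0, -31.2], [520.8, -69.9], [559.8, -60.0]]
114 [[522.5, -31.4], [528.9, -29.7], [533.4, -28.6], [540.3, -26.8], [520.2, -63.5], [557.2, -54.0]]
[412, 0, 33, 285, 1669] [428.1, 138.4] [587.   54.8  22. ]
[538, 0, 40, 16, 576] [557.1, 7.1] [637.5 149.3  22. ]
[389, 70, 26, 41, 169] [396.4, 90.3] [556.1  78.9  22. ]
[509, 70, 40, 41, 1005] [528.8, 89.9] [640.9 100.8  22. ]
[306, 170, 52, 116, 5455] [330.5, 225.9] [538.1 -23.1  22. ]
[513, 223, 67, 52, 2207] [547.5, 250.1] [703.1  -0.9  22. ]
[300, 287, 15, 57, 676] [307.8, 313.2] [539.3 -99.5  22. ]
[323, 287, 15, 56, 674] [329.4, 312.8] [556.2 -94.8  22. ]
[[571.47586235 139.79131354   4.        ]
 [622.3552995  -58.65809867   4.        ]] 104.38003259727482
```

View pics/tip1.png

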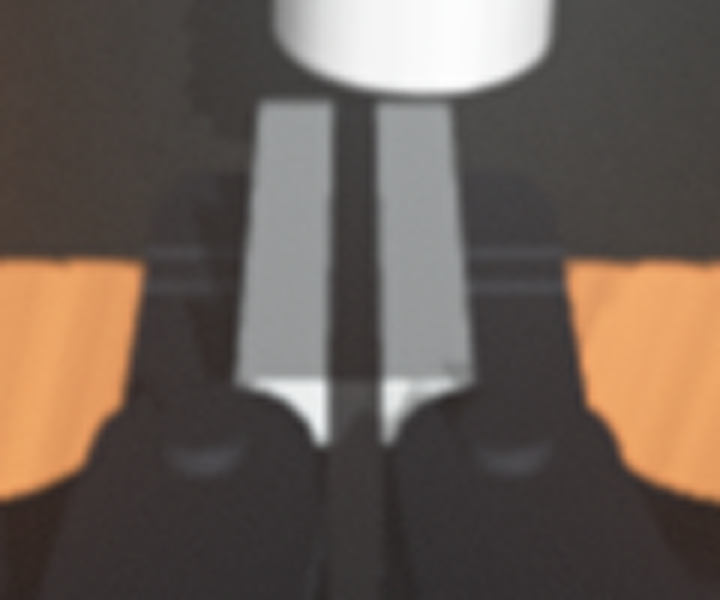

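arm_command(targets=[0.0015,0,0.015,0,0,0,255,0,0,0.015,0,0,0,255,0,0,0.015,0,0,0,255,0,0,0.008,0,0,0,255,0,0,0.002,0,0,0,255,0,0,0.002,0,0,0,255,0,0,0.002,0,0,0,255,0,0,0.002,0,0,0,255])

```text
time_s: 3.7
position: [532.3, -26.1, 78.5]
tcp_rot: [[0.97, 0.245, 0.001], [0.245, -0.97, -0.0], [0.001, 0.0, -1.0]]
wrist_force: [-0.0, 0.7, -0.9]
gripper_width: -0.003
```

arm_command(targets=[0,0,0.003,0,0,0,255,0,0,0.003,0,0,0,255,0,0,0.003,0,0,0,255,0,0,0.001,0,0,0,255,0,0,0.001,0,0,0,255])

```text
time_s: 4.12
position: [531.6, -25.8, 66.6]
tcp_rot: [[0.97, 0.245, -0.0], [0.245, -0.97, 0.0], [-0.0, -0.0, -1.0]]
wrist_force: [0.0, -0.5, 0.4]
gripper_width: 0.001
```

arm_command(targets=[0,0,0.001,0,0,0,255,0,0,0.001,0,0,0,255])

```text
time_s: 4.28
position: [531.8, -25.8, 64.7]
tcp_rot: [[0.97, 0.245, 0.0], [0.245, -0.97, -0.0], [0.0, 0.0, -1.0]]
wrist_force: [0.3, 0.4, 0.5]
gripper_width: 0.004
```

arm_command(targets=[0,0,0.0007,0,0,0,255,0,0,0,0,0,0,255])

```text
time_s: 4.45
position: [531.7, -25.8, 64.0]
tcp_rot: [[0.97, 0.245, -0.0], [0.245, -0.97, 0.0], [-0.0, -0.0, -1.0]]
wrist_force: [-0.1, -0.3, 0.6]
gripper_width: -0.003
```

```bash
python3 - <<'E'
from cell import r
for i in range(1): print(r.get_obs()["wrist_force"],r.get_obs()["position"])
E
```

```text
[-0.12313056 -0.34374173  0.61959428] [531.66235029 -25.8161336   64.00680183]
```

arm_command(targets=[0,0,0.0005,0,0,0,255,0,0,0.0005,0,0,0,255])

```text
time_s: 4.62
position: [531.8, -25.9, 63.2]
tcp_rot: [[0.97, 0.245, 0.0], [0.245, -0.97, -0.0], [0.0, 0.0, -1.0]]
wrist_force: [-0.2, 0.1, -0.6]
gripper_width: -0.002
```

```bash
cat > snap.py <<'E'
from cell import r, optics
import cv2,numpy as np,sys
from h import *
k=sys.argv[1]
w=optics.camera("wrist"); s=optics.camera("scene"); np.savez(f"wrist{k}.npz",**w); np.savez(f"scene{k}.npz",**s)
b=cv2.resize(s["image"][180:320,260:440],None,fx=3,fy=3,interpolation=cv2.INTER_CUBIC)
a=cv2.resize(w["image"],(0,0),fx=0.4,fy=0.4)
out=np.zeros((420,800,3),np.uint8); out[:420,:540]=b; out[:192,540:796]=a
out[192:420,540:]=cv2.resize(w["image"][230:345,255:385],(260,228))
cv2.imwrite(f"pics/s{k}.png",out[:,:,::-1])
o=r.get_obs(); print(o["time_s"],o["position"].round(2),o["wrist_force"].round(2))
E
python3 snap.py 2
```

```text
4.7167 [531.7  -25.86  63.09] [ 0.27 -0.43 -0.21]
```

View pics/s2.png

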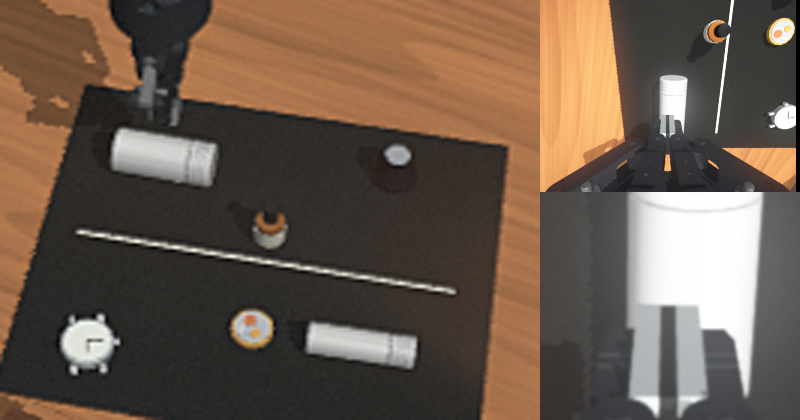

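```bash
python3 - <<'E'
from h import *
c=dict(np.load("scene2.npz")); w=dict(np.load("wrist2.npz"))
for z in (38,45,52): print(z,proj(c,[531.7,-25.9,z])[0], (proj(c,[531.7,-25.9,z])[0]-[260,180])*3, proj(w,[531.7,-25.9,z]))
im=c["image"][190:250,280:345,::-1]; cv2.imwrite("pics/z2.png",cv2.resize(im,None,fx=9,fy=9,interpolation=cv2.INTER_CUBIC))
im=w["image"][170:330,240:400,::-1]; cv2.imwrite("pics/zw2.png",cv2.resize(im,(600,600),interpolation=cv2.INTER_CUBIC))
E
```

```text
38 [314.48957146 226.05112342] [163.46871437 138.15337026] [[318.80460373 279.70393307]]
45 [314.421319  224.2756423] [163.26395701 132.8269269 ] [[318.81822727 286.056906  ]]
52 [314.35244473 222.4839855 ] [163.0573342 127.4519565] [[318.8328897  292.89433459]]
```

View pics/z2.png

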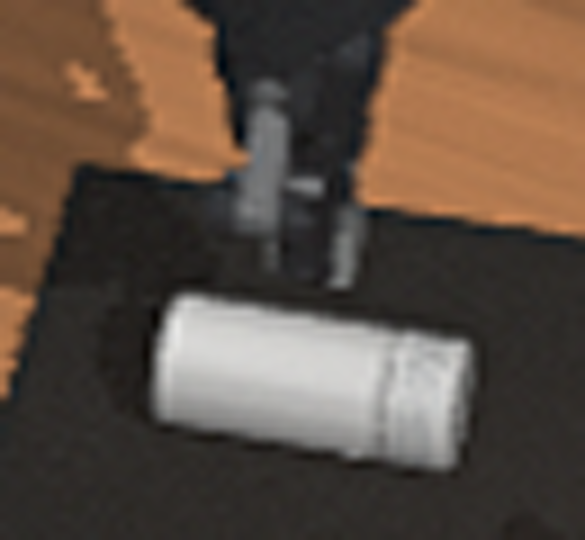

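View pics/zw2.png

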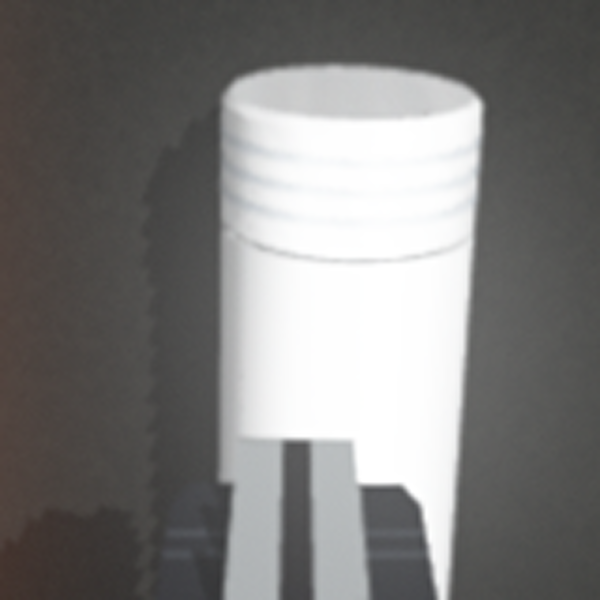

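```bash
python3 - <<'E'
from h import *
c=dict(np.load("scene2.npz")); w=dict(np.load("wrist2.npz"))
a=np.array([.97,.245,0]); b=np.array([-.245,.97,0]); P=np.array([531.7,-25.9,0])
for z in (38,45,50,55,60):
  for off,n in ((0,'c'),(11,'+y')):
    p=P+b*off+[0,0,z]; print(z,n,proj(w,p)[0].round(1),proj(c,p+9*a)[0].round(1),proj(c,p-9*a)[0].round(1))
E
```

```text
38 c [318.8 279.7] [313.7 229. ] [315.2 223.1]
38 +y [318.8 259.9] [318.2 229.7] [319.7 223.8]
45 c [318.8 286.1] [313.7 227.2] [315.2 221.4]
45 +y [318.8 265.6] [318.2 227.9] [319.7 222. ]
50 c [318.8 290.9] [313.6 225.9] [315.1 220.1]
50 +y [318.8 270. ] [318.1 226.6] [319.6 220.8]
55 c [318.8 296. ] [313.6 224.7] [315.1 218.8]
55 +y [318.8 274.6] [318.1 225.3] [319.6 219.5]
60 c [318.9 301.4] [313.5 223.4] [315.  217.5]
60 +y [318.8 279.5] [318.1 224. ] [319.6 218.2]
```

arm_command(targets=[0,0,0.001,0,0,0,255,0,0,0.001,0,0,0,255,0,0,0.001,0,0,0,255])

```text
time_s: 4.97
position: [531.7, -25.9, 60.0]
tcp_rot: [[0.97, 0.245, 0.0], [0.245, -0.97, -0.0], [0.0, 0.0, -1.0]]
wrist_force: [-0.0, 0.2, -0.1]
gripper_width: 0.001
```

arm_command(targets=[0,0,0.001,0,0,0,255,0,0,0.001,0,0,0,255,0,0,0.001,0,0,0,255])

```text
time_s: 5.22
position: [531.7, -25.8, 57.0]
tcp_rot: [[0.97, 0.245, -0.0], [0.245, -0.97, 0.0], [-0.0, -0.0, -1.0]]
wrist_force: [0.4, -0.4, 0.4]
gripper_width: 0.006
```

arm_command(targets=[0,0,0.001,0,0,0,255,0,0,0.001,0,0,0,255])

```text
time_s: 5.38
position: [531.7, -25.9, 55.0]
tcp_rot: [[0.97, 0.245, -0.0], [0.245, -0.97, 0.0], [-0.0, -0.0, -1.0]]
wrist_force: [-0.4, 0.4, -0.3]
gripper_width: 0.003
```

arm_command(targets=[0,0,0.001,0,0,0,255,0,0,0.001,0,0,0,255])

```text
time_s: 5.55
position: [531.7, -25.8, 53.0]
tcp_rot: [[0.97, 0.245, 0.0], [0.245, -0.97, 0.0], [0.0, -0.0, -1.0]]
wrist_force: [-0.2, 0.5, -0.4]
gripper_width: 0.001
```

arm_command(targets=[0,0,0.001,0,0,0,255,0,0,0.001,0,0,0,255])

```text
time_s: 5.72
position: [531.7, -25.9, 51.0]
tcp_rot: [[0.97, 0.245, 0.0], [0.245, -0.97, 0.0], [0.0, -0.0, -1.0]]
wrist_force: [-0.2, 1.1, -0.1]
gripper_width: 0.001
```

```bash
python3 snap.py 3;python3 - <<'E'
from h import *
c=dict(np.load("scene3.npz")); w=dict(np.load("wrist3.npz"))
im=np.hstack([cv2.resize(c["image"][190:250,280:345,::-1],(400,400),interpolation=cv2.INTER_CUBIC),cv2.resize(w["image"][170:330,240:400,::-1],(400,400),interpolation=cv2.INTER_CUBIC)]); cv2.imwrite("pics/z3.png",im)
E
```

```text
5.8167 [531.59 -25.84  50.94] [-0.68 -0.01  0.67]
```

View pics/z3.png

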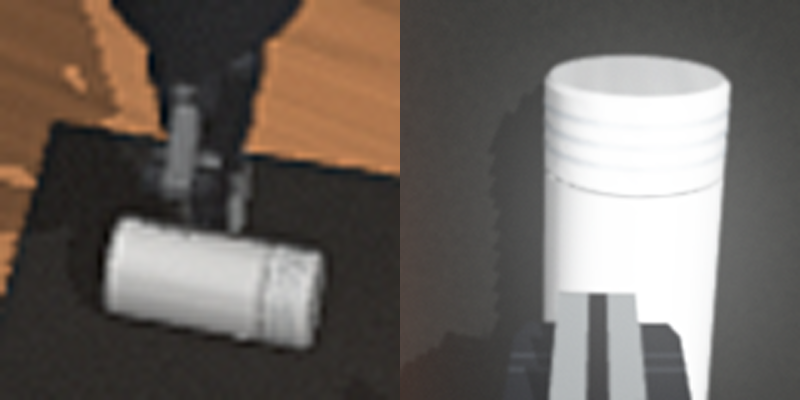

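arm_command(targets=[0,0,0.001,0,0,0,255,0,0,0.001,0,0,0,255])

```text
time_s: 5.98
position: [531.8, -25.8, 49.1]
tcp_rot: [[0.97, 0.245, 0.0], [0.245, -0.97, -0.0], [0.0, 0.0, -1.0]]
wrist_force: [0.6, 0.1, 0.1]
gripper_width: -0.003
```

arm_command(targets=[0,0,0.001,0,0,0,255,0,0,0.001,0,0,0,255])

```text
time_s: 6.15
position: [531.7, -25.9, 47.0]
tcp_rot: [[0.97, 0.245, -0.0], [0.245, -0.97, 0.0], [-0.0, -0.0, -1.0]]
wrist_force: [-1.1, -0.1, -0.1]
gripper_width: -0.003
```

```bash
python3 snap.py 4;python3 - <<'E'
from h import *
c=dict(np.load("scene4.npz")); w=dict(np.load("wrist4.npz"))
im=np.hstack([cv2.resize(c["image"][190:250,280:345,::-1],(400,400),interpolation=cv2.INTER_CUBIC),cv2.resize(w["image"][170:330,240:400,::-1],(400,400),interpolation=cv2.INTER_CUBIC)]); cv2.imwrite("pics/z4.png",im)
E
```

```text
6.25 [531.58 -25.85  46.93] [ 0.36  0.28 -0.65]
```

View pics/z4.png

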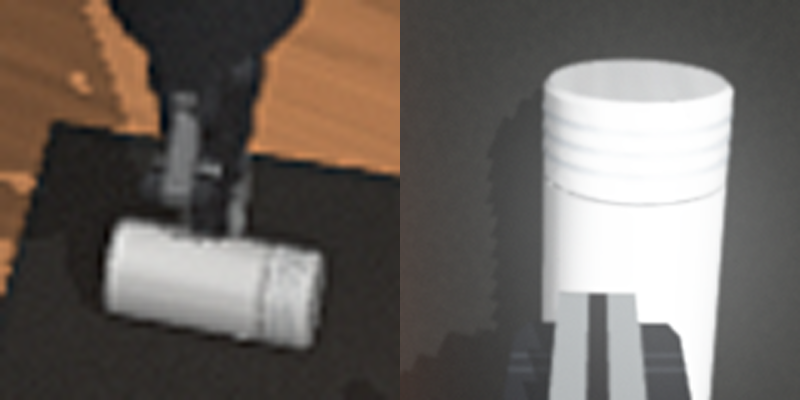

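arm_command(targets=[0,0,0.001,0,0,0,255,0,0,0.001,0,0,0,255])

```text
time_s: 6.42
position: [531.8, -25.9, 45.1]
tcp_rot: [[0.97, 0.245, 0.0], [0.245, -0.97, -0.0], [0.0, 0.0, -1.0]]
wrist_force: [-0.1, -0.1, -0.3]
gripper_width: -0.001
```

arm_command(targets=[0,0,0.001,0,0,0,255,0,0,0.001,0,0,0,255])

```text
time_s: 6.58
position: [531.7, -25.9, 43.0]
tcp_rot: [[0.97, 0.245, 0.0], [0.245, -0.97, 0.0], [0.0, -0.0, -1.0]]
wrist_force: [0.0, -0.0, -0.4]
gripper_width: -0.001
```

arm_command(targets=[0,0,0.001,0,0,0,255,0,0,0.001,0,0,0,255])

```text
time_s: 6.75
position: [531.7, -25.9, 41.0]
tcp_rot: [[0.97, 0.245, -0.0], [0.245, -0.97, 0.0], [-0.0, -0.0, -1.0]]
wrist_force: [-0.3, 0.4, 0.1]
gripper_width: 0.0
```

```bash
python3 snap.py 5;python3 - <<'E'
from h import *
c=dict(np.load("scene5.npz")); w=dict(np.load("wrist5.npz"))
im=np.hstack([cv2.resize(c["image"][190:250,280:345,::-1],(400,400),interpolation=cv2.INTER_CUBIC),cv2.resize(w["image"][170:330,240:400,::-1],(400,400),interpolation=cv2.INTER_CUBIC)]); cv2.imwrite("pics/z5.png",im)
E
```

```text
6.85 [531.58 -25.86  40.93] [ 0.97  0.15 -0.15]
```

View pics/z5.png

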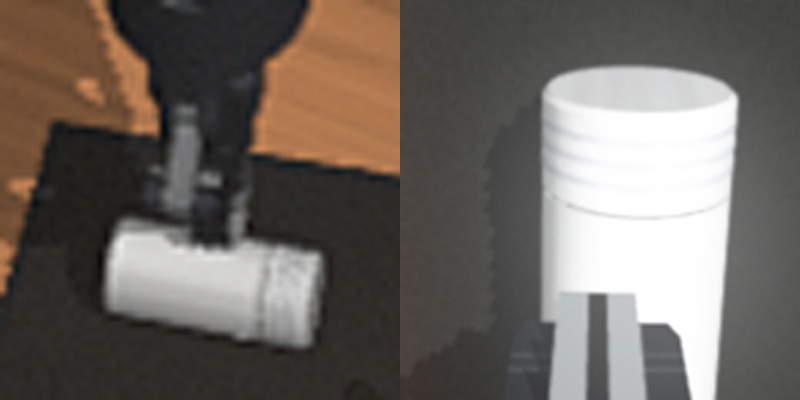

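arm_command(targets=[0,0,0.001,0,0,0,255,0,0,0.001,0,0,0,255])

```text
time_s: 7.02
position: [531.8, -25.9, 39.1]
tcp_rot: [[0.97, 0.245, 0.0], [0.245, -0.97, -0.0], [0.0, 0.0, -1.0]]
wrist_force: [-0.4, -0.8, 0.4]
gripper_width: -0.004
```

arm_command(targets=[0,0,0.001,0,0,0,255,0,0,0.001,0,0,0,255])

```text
time_s: 7.18
position: [531.9, -25.9, 37.2]
tcp_rot: [[0.97, 0.245, 0.0], [0.245, -0.97, -0.0], [0.0, 0.0, -1.0]]
wrist_force: [-0.7, 1.4, 12.4]
gripper_width: 0.003
```

arm_command(targets=[0,0,0.001,0,0,0,255,0,0,0.001,0,0,0,255])

```text
time_s: 7.35
position: [533.6, -25.6, 37.0]
tcp_rot: [[0.97, 0.245, 0.004], [0.245, -0.97, 0.0], [0.004, 0.001, -1.0]]
wrist_force: [-2.4, 4.6, 28.8]
gripper_width: 0.001
```

arm_command(targets=[0,0,-0.0013,0,0,0,255,0.001,0,0,0,0,0,255,0.002,0,0,0,0,0,255,0.003,0,0,0,0,0,255,0.003,0,0,0,0,0,255,0.003,0,0,0,0,0,255,0.003,0,0,0,0,0,255,0.003,0,0,0,0,0,255,0.003,0,0,0,0,0,255,0.002,0,0,0,0,0,255,0.001,0,0,0,0,0,255,0,0,0,0,0,0,255])

```text
time_s: 8.35
position: [556.7, -20.3, 37.4]
tcp_rot: [[0.97, 0.245, 0.003], [0.245, -0.97, -0.0], [0.003, 0.001, -1.0]]
wrist_force: [0.1, -1.4, 10.2]
gripper_width: -0.005
```

```bash
python3 snap.py 6
```

```text
8.45 [556.54 -20.28  37.36] [-0.54 -1.96  8.44]
```

View pics/s6.png

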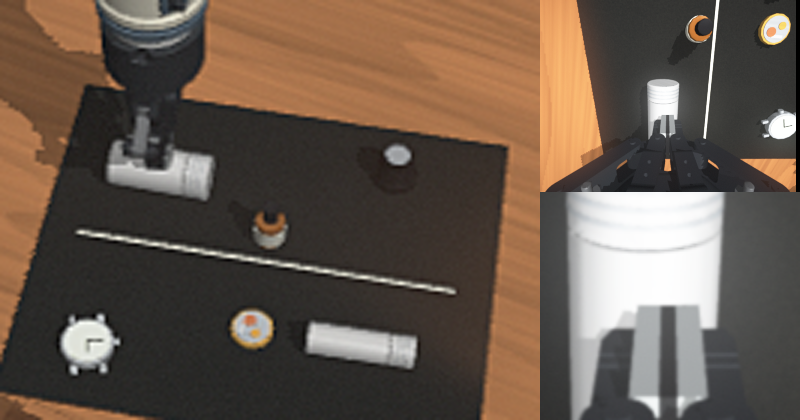

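```bash
cat > meas.py <<'E'
from h import *
def measure(w,zc,near,rmax=280):
    """axis of tube near world xy 'near' (z=zc) & line, from wrist image; returns offset in line x, angle"""
    im=w["image"]; hsv=cv2.cvtColor(im,cv2.COLOR_RGB2HSV); V=hsv[:,:,2]; S=hsv[:,:,1]
    m=((V>115)&(S<60)).astype(np.uint8); m[rmax:]=0
    n,l,st,ce=cv2.connectedComponentsWithStats(m)
    tube=None;line=None
    for i in range(1,n):
        if st[i,4]<200: continue
        ys,xs=np.nonzero(l==i); (c0,wh,a)=cv2.minAreaRect(np.c_[xs,ys].astype(np.float32))
        asp=max(wh)/max(1,min(wh))
        if asp>12: line=(xs,ys)
        else:
            d=np.linalg.norm(ray(w,c0,zc)[0,:2]-near)
            if tube is None or d<tube[0]: tube=(d,xs,ys)
    xs,ys=line; c=np.array([[xs[ys==v].mean(),v] for v in np.unique(ys)]); p=ray(w,c,4)[:,:2]
    vx,vy,x0,y0=cv2.fitLine(p.astype(np.float32),cv2.DIST_HUBER,0,.01,.01).ravel()
    if vy<0: vx,vy=-vx,-vy
    ld=np.array([vx,vy]); lp=np.array([x0,y0]); nx=np.array([vy,-vx])
    _,xs,ys=tube
    rows=np.unique(ys); k=len(rows); rows=rows[int(.18*k):-2]
    L=np.array([[xs[ys==v].min(),v] for v in rows]);R=np.array([[xs[ys==v].max(),v] for v in rows])
    q=(ray(w,L,zc)+ray(w,R,zc))[:,:2]/2; wid=np.linalg.norm((ray(w,L,zc)-ray(w,R,zc)),axis=1)
    tx,ty,ax,ay=cv2.fitLine(q.astype(np.float32),cv2.DIST_HUBER,0,.01,.01).ravel()
    if ty<0: tx,ty=-tx,-ty
    off=(q-lp)@nx; al=(q-lp)@ld
    A=np.degrees(np.arctan2(ty,tx)); B=np.degrees(np.arctan2(vy,vx))
    return dict(off=np.round([off[0],off.mean(),off[-1]],1),span=np.round([al[0],al[-1]],1),ang=round(A-B,2),line_dir=round(B,2),wid=wid.mean().round(1),ctr=q.mean(0).round(1),n=nx.round(3))
if __name__=="__main__":
    import sys
    w=dict(np.load(f"wrist{sys.argv[1]}.npz")); print(measure(w,float(sys.argv[2]),np.array([float(sys.argv[3]),float(sys.argv[4])])))
E
python3 meas.py 1 22 538 -24; python3 meas.py 5 22 538 -24; python3 meas.py 6 22 550 -20
```

```text
{'off': array([-70.5, -71.8, -72.2]), 'span': array([-28.7, -99.4]), 'ang': np.float32(-1.4), 'line_dir': np.float32(104.13), 'wid': np.float64(35.4), 'ctr': array([539.3, -28.6]), 'n': array([0.97 , 0.244], dtype=float32)}
{'off': array([-70.5, -70.9, -71.4]), 'span': array([-16.9, -50.5]), 'ang': np.float32(-1.81), 'line_dir': np.float32(104.14), 'wid': np.float64(36.1), 'ctr': array([533.6,  -3.1]), 'n': array([0.97 , 0.244], dtype=float32)}
{'off': array([-57.7, -58.2, -58.5]), 'span': array([-27.3, -60.1]), 'ang': np.float32(-1.2), 'line_dir': np.float32(104.15), 'wid': np.float64(35.9), 'ctr': array([545.8,   0.8]), 'n': array([0.97 , 0.244], dtype=float32)}
```

arm_command(targets=[0,0,-0.004,0,0,0,255,-0.013,0,0,0,0,0,255,0,0,0.004,0,0,0,255,0,0,0,0,0,0,255,0.002,0,0,0,0,0,255,0.004,0,0,0,0,-0.006,255,0.0045,0,0,0,0,-0.006,255,0.0045,0,0,0,0,-0.006,255,0.0045,0,0,0,0,-0.006,255,0.0045,0,0,0,0,0,255,0.003,0,0,0,0,0,255,0.001,0,0,0,0,0,255])

```text
time_s: 9.45
position: [571.8, -16.2, 37.4]
tcp_rot: [[0.963, 0.268, 0.004], [0.268, -0.963, -0.001], [0.003, 0.002, -1.0]]
wrist_force: [0.4, -2.5, 10.3]
gripper_width: 0.0
```

```bash
python3 snap.py 7; python3 meas.py 7 22 560 0
```

```text
9.55 [571.67 -16.24  37.36] [ 0.79 -2.28  9.82]
{'off': array([-42.5, -42.8, -43.2]), 'span': array([-28.8, -61.2]), 'ang': np.float32(-1.29), 'line_dir': np.float32(104.15), 'wid': np.float64(35.8), 'ctr': array([561. ,   4.5]), 'n': array([0.97 , 0.244], dtype=float32)}
```

arm_command(targets=[0,0,-0.004,0,0,0,255,-0.013,0,0,0,0,0.024,255,0,0,0.004,0,0,0,255,0,0,0,0,0,0,255,0.002,0,0,0,0,0,255,0.004,0,0,0,0,0,255,0.0045,0,0,0,0,0,255,0.0045,0,0,0,0,0,255,0.0045,0,0,0,0,0,255,0.0045,0,0,0,0,0,255,0.003,0,0,0,0,0,255,0.001,0,0,0,0,0,255])

```text
time_s: 10.55
position: [586.4, -12.5, 37.3]
tcp_rot: [[0.969, 0.246, 0.003], [0.246, -0.969, -0.0], [0.003, 0.001, -1.0]]
wrist_force: [0.5, -1.4, 11.4]
gripper_width: 0.001
```

```bash
python3 snap.py 8; python3 meas.py 8 22 576 5
```

```text
10.65 [586.27 -12.55  37.33] [ 0.91 -1.47 11.59]
{'off': array([-27.1, -27.5, -27.9]), 'span': array([-28.2, -60.2]), 'ang': np.float32(-1.34), 'line_dir': np.float32(104.14), 'wid': np.float64(35.8), 'ctr': array([575.9,   8.1]), 'n': array([0.97 , 0.244], dtype=float32)}
```

arm_command(targets=[0,0,-0.004,0,0,0,255,-0.013,0,0,0,0,0,255,0,0,0.004,0,0,0,255,0,0,0,0,0,0,255,0.002,0,0,0,0,0,255,0.004,0,0,0,0,0,255,0.0045,0,0,0,0,0,255,0.0045,0,0,0,0,0,255,0.0045,0,0,0,0,0,255,0.0045,0,0,0,0,0,255,0.003,0,0,0,0,0,255,0.001,0,0,0,0,0,255])

```text
time_s: 11.65
position: [601.0, -8.7, 37.3]
tcp_rot: [[0.969, 0.245, 0.003], [0.245, -0.969, -0.0], [0.003, 0.001, -1.0]]
wrist_force: [0.5, -0.9, 12.4]
gripper_width: 0.004
```

arm_command(targets=[0,0,-0.003,0,0,0,255,0,0,-0.003,0,0,0,255,0,0,0,0,0,0,255,0,0,0,0,0,0,255])

```text
time_s: 11.98
position: [598.3, -8.8, 42.0]
tcp_rot: [[0.97, 0.245, -0.001], [0.245, -0.97, 0.0], [-0.001, -0.0, -1.0]]
wrist_force: [-0.3, 0.8, -0.6]
gripper_width: -0.003
```

```bash
python3 snap.py 9; python3 meas.py 9 22 590 8
```

```text
12.0833 [598.19  -8.89  41.94] [ 0.26  0.18 -0.6 ]Traceback (most recent call last):
  File "meas.py", line 31, in <module>
    w=dict(np.load(f"wrist{sys.argv[1]}.npz")); print(measure(w,float(sys.argv[2]),np.array([float(sys.argv[3]),float(sys.argv[4])])))
                                                      ~~~~~~~^^^^^^^^^^^^^^^^^^^^^^^^^^^^^^^^^^^^^^^^^^^^^^^^^^^^^^^^^^^^^^^^^^^^^^^^
  File "meas.py", line 16, in measure
    xs,ys=line; c=np.array([[xs[ys==v].mean(),v] for v in np.unique(ys)]); p=ray(w,c,4)[:,:2]
    ^^^^^
TypeError: cannot unpack non-iterable NoneType object
```

View pics/s9.png

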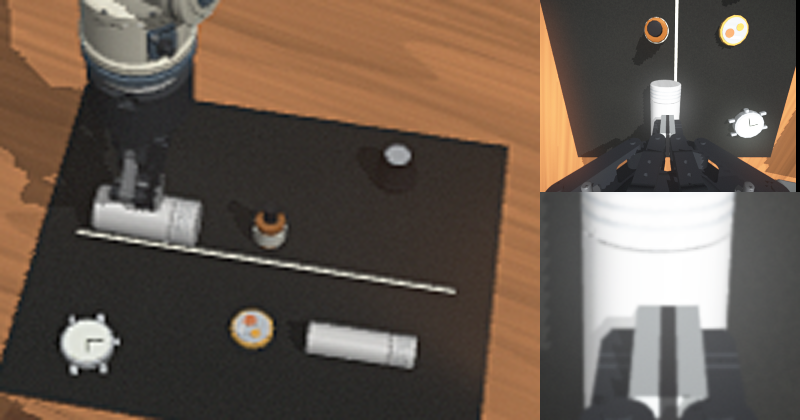

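```bash
python3 - <<'E'
s=open("meas.py").read()
s=s.replace("    n,l,st,ce=cv2","    op=cv2.morphologyEx(m,cv2.MORPH_OPEN,np.ones((15,15),np.uint8)); th=m&~cv2.dilate(op,np.ones((9,9),np.uint8)); m=op|th\n    n,l,st,ce=cv2",1)
s=s.replace("<200: continue","<100: continue")
open("meas.py","w").write(s)
E
python3 meas.py 8 22 576 8;python3 meas.py 9 22 590 8
```

```text
{'off': array([-27.3, -27.5, -27.9]), 'span': array([-28.2, -60.2]), 'ang': np.float32(-1.02), 'line_dir': np.float32(104.14), 'wid': np.float64(35.7), 'ctr': array([575.8,   8.1]), 'n': array([0.97 , 0.244], dtype=float32)}
{'off': array([-12.2, -12.5, -13.1]), 'span': array([-49.5, -82.4]), 'ang': np.float32(-1.67), 'line_dir': np.float32(104.11), 'wid': np.float64(35.9), 'ctr': array([590.6,  10.7]), 'n': array([0.97 , 0.244], dtype=float32)}
```

arm_command(targets=[-0.01,0,0,0,0,0,255,0,0,0.006,0,0,0,255,0,0,0,0,0,0,255,0.002,0,0,0,0,0,255,0.004,0,0,0,0,0,255,0.0045,0,0,0,0,0,255,0.0045,0,0,0,0,0,255,0.004,0,0,0,0,0,255,0.0026,0,0,0,0,0,255,0.0015,0,0,0,0,0,255,0.0005,0,0,0,0,0,255,0,0,0,0,0,0,255])

```text
time_s: 13.08
position: [613.0, -5.8, 37.4]
tcp_rot: [[0.97, 0.245, 0.003], [0.245, -0.97, -0.0], [0.003, 0.001, -1.0]]
wrist_force: [0.8, -0.6, 8.6]
gripper_width: -0.002
```

arm_command(targets=[0,0,-0.003,0,0,0,255,0,0,-0.003,0,0,0,255,0,0,0,0,0,0,255,0,0,0,0,0,0,255])

```text
time_s: 13.42
position: [611.4, -5.6, 42.2]
tcp_rot: [[0.97, 0.245, -0.0], [0.245, -0.97, 0.0], [-0.0, -0.0, -1.0]]
wrist_force: [-0.4, 0.6, -0.0]
gripper_width: -0.002
```

```bash
python3 snap.py 10; python3 meas.py 10 22 603 12
```

```text
13.5167 [611.41  -5.58  42.07] [-0.62 -0.65 -0.07]
{'off': array([ 0.5,  0.1, -0.2]), 'span': array([-56.8, -89.7]), 'ang': np.float32(-1.27), 'line_dir': np.float32(104.17), 'wid': np.float64(35.9), 'ctr': array([603.1,  13.6]), 'n': array([0.97 , 0.245], dtype=float32)}
```

View pics/s10.png

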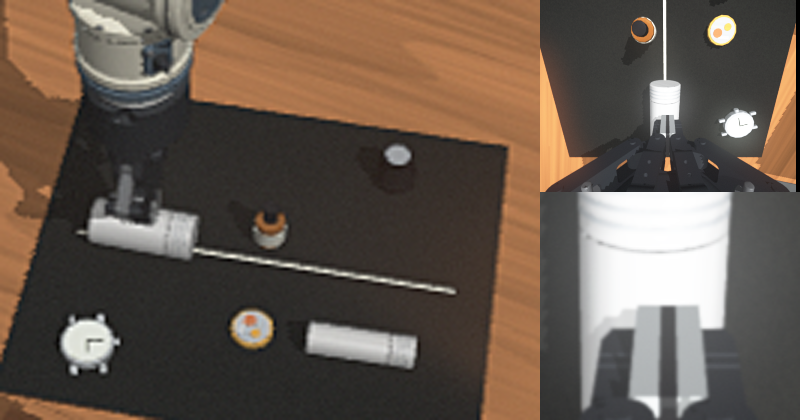

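arm_command(targets=[0,0,-0.018,0,0,0,255,0,0,-0.02,0,0,0,255,0.0117,-0.0301,0,0,0,0,255,0.0117,-0.0301,0,0,0,0,255,0.0117,-0.0301,0,0,0,0,255,0.0117,-0.0301,0,0,0,0,255,0.0117,-0.0301,0,0,0,0,255,0.0117,-0.0301,0,0,0,0,255,0,0,0,0,0,0,255,0,0,0,0,0,0,255])

```text
time_s: 14.35
position: [635.3, 188.4, 80.0]
tcp_rot: [[0.969, 0.248, -0.0], [0.248, -0.969, -0.0], [-0.0, 0.0, -1.0]]
wrist_force: [-0.3, -0.3, -0.8]
gripper_width: 0.003
```

```bash
python3 snap.py 11; python3 meas.py 11 16 627 200; python3 - <<'E'
from cell import optics
from h import *
c=optics.camera("top"); np.savez("top11.npz",**c); cv2.imwrite("pics/top11.png",cv2.resize(c["image"][150:350,180:400,::-1],None,fx=3,fy=3))
E
```

```text
14.45 [635.04 186.22  79.91] [ 0.35 -0.86  0.11]
{'off': array([66.8, 67.4, 68. ]), 'span': array([  8. , -39.1]), 'ang': np.float32(1.31), 'line_dir': np.float32(104.13), 'wid': np.float64(24.1), 'ctr': array([627.1, 193.3]), 'n': array([0.97 , 0.244], dtype=float32)}
```

View pics/s11.png

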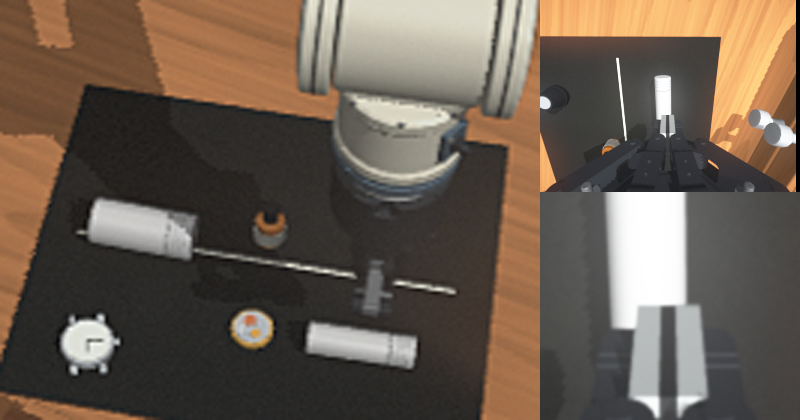

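View pics/top11.png

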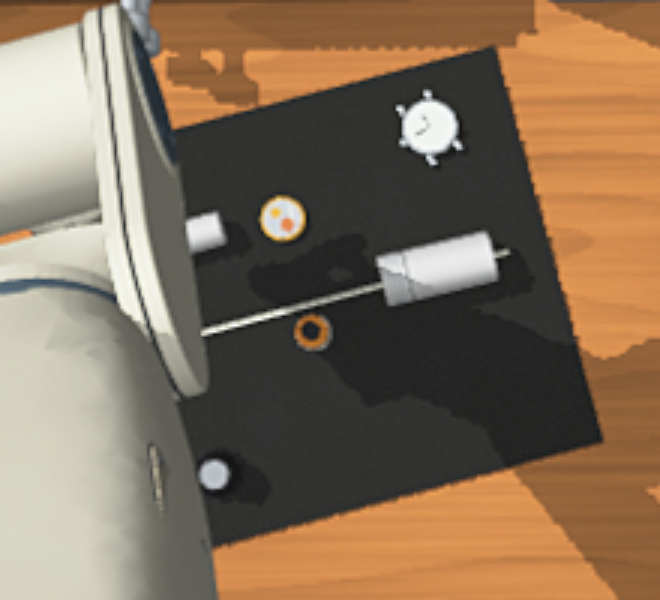

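arm_command(targets=[0,0,0.015,0,0,0,255,0,0,0.015,0,0,0,255,0,0,0.015,0,0,0,255,0,0,0.006,0,0,0,255,0,0,0.001,0,0,0,255,0,0,0.001,0,0,0,255,0,0,0.001,0,0,0,255])

```text
time_s: 15.08
position: [635.5, 186.5, 25.8]
tcp_rot: [[0.97, 0.245, -0.001], [0.245, -0.97, -0.0], [-0.001, -0.0, -1.0]]
wrist_force: [-0.0, 0.6, 0.6]
gripper_width: 0.004
```

arm_command(targets=[0,0,0.001,0,0,0,255,0,0,0,0,0,0,255])

```text
time_s: 15.25
position: [636.0, 186.8, 25.7]
tcp_rot: [[0.97, 0.245, 0.001], [0.245, -0.97, 0.0], [0.001, 0.0, -1.0]]
wrist_force: [0.5, -0.6, 0.4]
gripper_width: 0.004
```

arm_command(targets=[0,0,0.001,0,0,0,255,0,0,0,0,0,0,255])

```text
time_s: 15.42
position: [636.6, 187.0, 25.5]
tcp_rot: [[0.97, 0.245, 0.002], [0.245, -0.97, 0.001], [0.002, -0.0, -1.0]]
wrist_force: [-0.2, 0.3, 3.7]
gripper_width: 0.001
```

arm_command(targets=[0,0,0.0005,0,0,0,255,-0.001,0,0,0,0,0,255,-0.002,0,0,0,0,0,255,-0.003,0,0,0,0,0,255,-0.004,0,0,0,0,0,255,-0.004,0,0,0,0,0,255,-0.004,0,0,0,0,0,255,-0.004,0,0,0,0,0,255,-0.003,0,0,0,0,0,255,-0.002,0,0,0,0,0,255,-0.001,0,0,0,0,0,255])

```text
time_s: 16.33
position: [609.4, 179.7, 25.3]
tcp_rot: [[0.97, 0.245, 0.003], [0.245, -0.97, 0.0], [0.002, 0.0, -1.0]]
wrist_force: [0.6, -2.6, 6.6]
gripper_width: 0.001
```

```bash
python3 snap.py 12; python3 meas.py 12 16 612 200
```

```text
16.4333 [609.38 179.67  25.2 ] [-0.6  -3.18  6.62]
{'off': array([53.7, 54. , 54.3]), 'span': array([  1.8, -25.7]), 'ang': np.float32(1.47), 'line_dir': np.float32(104.16), 'wid': np.float64(24.5), 'ctr': array([610.6, 204. ]), 'n': array([0.97 , 0.245], dtype=float32)}
```

View pics/s12.png

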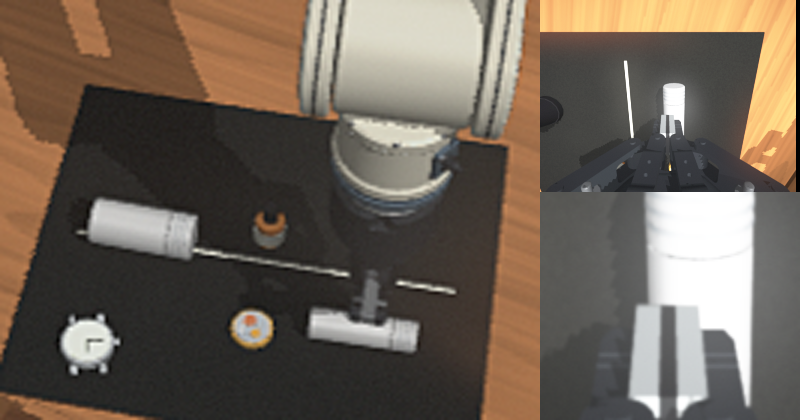

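arm_command(targets=[0,0,-0.004,0,0,0,255,0.0145,0,0,0,0,0,255,0,0,0.004,0,0,0,255,0,0,0,0,0,0,255,-0.002,0,0,0,0,0,255,-0.004,0,0,0,0,0,255,-0.0045,0,0,0,0,0,255,-0.0045,0,0,0,0,0,255,-0.0045,0,0,0,0,0,255,-0.0045,0,0,0,0,0,255,-0.003,0,0,0,0,0,255,-0.001,0,0,0,0,0,255])

```text
time_s: 17.43
position: [596.1, 176.4, 25.3]
tcp_rot: [[0.97, 0.245, 0.003], [0.245, -0.97, 0.0], [0.003, 0.0, -1.0]]
wrist_force: [0.9, -2.0, 10.8]
gripper_width: -0.002
```

```bash
python3 snap.py 13; python3 meas.py 13 16 598 198
```

```text
17.5333 [596.11 176.42  25.24] [-0.15 -3.02 11.35]
{'off': array([38.2, 38.6, 39. ]), 'span': array([  1.8, -25.7]), 'ang': np.float32(1.61), 'line_dir': np.float32(104.16), 'wid': np.float64(24.3), 'ctr': array([595.6, 200.2]), 'n': array([0.97 , 0.245], dtype=float32)}
```

arm_command(targets=[0,0,-0.004,0,0,0,255,0.0135,0,0,0,0,0,255,0,0,0.004,0,0,0,255,0,0,0,0,0,0,255,-0.002,0,0,0,0,0,255,-0.004,0,0,0,0,0,255,-0.0045,0,0,0,0,0,255,-0.0045,0,0,0,0,0,255,-0.0045,0,0,0,0,0,255,-0.0045,0,0,0,0,0,255,-0.003,0,0,0,0,0,255,-0.001,0,0,0,0,0,255])

```text
time_s: 18.53
position: [582.1, 172.9, 25.3]
tcp_rot: [[0.969, 0.245, 0.003], [0.245, -0.969, 0.0], [0.003, 0.0, -1.0]]
wrist_force: [0.9, -1.6, 13.9]
gripper_width: -0.007
```

arm_command(targets=[0,0,-0.003,0,0,0,255,0,0,-0.003,0,0,0,255,0,0,0,0,0,0,255,0,0,0,0,0,0,255])

```text
time_s: 18.87
position: [580.8, 173.0, 29.5]
tcp_rot: [[0.97, 0.245, -0.001], [0.245, -0.97, -0.0], [-0.001, -0.0, -1.0]]
wrist_force: [0.5, 0.9, 0.3]
gripper_width: 0.002
```

```bash
python3 snap.py 14; python3 meas.py 14 16 582 198
```

```text
18.9667 [580.82 172.98  29.41] [-0.01  0.01  1.12]
{'off': array([23.1, 23.3, 23.6]), 'span': array([  1.8, -26.5]), 'ang': np.float32(1.28), 'line_dir': np.float32(104.16), 'wid': np.float64(24.3), 'ctr': array([581.2, 195.3]), 'n': array([0.97 , 0.245], dtype=float32)}
```

View pics/s14.png

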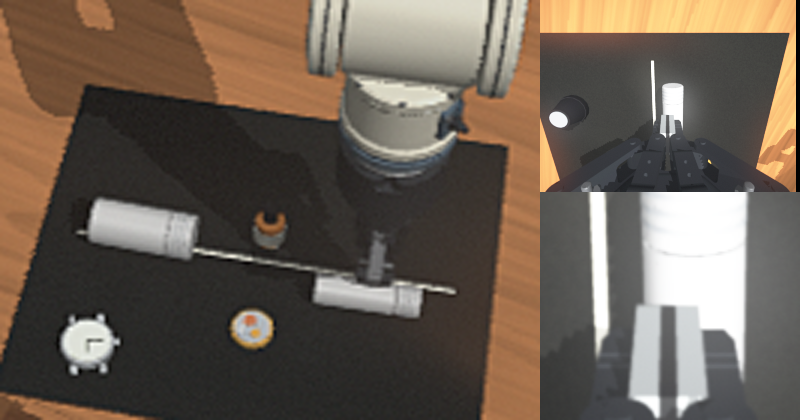

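arm_command(targets=[0.011,0,0,0,0,0,255,0,0,0.006,0,0,0,255,0,0,0,0,0,0,255,-0.002,0,0,0,0,0,255,-0.0035,0,0,0,0,0,255,-0.004,0,0,0,0,0,255,-0.004,0,0,0,0,0,255,-0.0035,0,0,0,0,0,255,-0.0025,0,0,0,0,0,255,-0.001,0,0,0,0,0,255,-0.0005,0,0,0,0,0,255,0,0,0,0,0,0,255])

```text
time_s: 19.97
position: [573.3, 170.7, 25.3]
tcp_rot: [[0.97, 0.245, 0.004], [0.245, -0.97, 0.001], [0.004, 0.0, -1.0]]
wrist_force: [0.3, -1.4, 13.2]
gripper_width: -0.0
```

arm_command(targets=[0,0,-0.003,0,0,0,255,0,0,-0.003,0,0,0,255,0,0,0,0,0,0,255,0,0,0,0,0,0,255])

```text
time_s: 20.3
position: [571.3, 170.5, 29.6]
tcp_rot: [[0.97, 0.245, -0.001], [0.245, -0.97, -0.0], [-0.001, -0.0, -1.0]]
wrist_force: [0.4, 0.7, -0.3]
gripper_width: 0.005
```

```bash
python3 snap.py 15; python3 meas.py 15 16 570 194
```

```text
20.4 [571.21 170.48  29.44] [-0.31 -0.86  0.  ]Traceback (most recent call last):
  File "meas.py", line 32, in <module>
    w=dict(np.load(f"wrist{sys.argv[1]}.npz")); print(measure(w,float(sys.argv[2]),np.array([float(sys.argv[3]),float(sys.argv[4])])))
                                                      ~~~~~~~^^^^^^^^^^^^^^^^^^^^^^^^^^^^^^^^^^^^^^^^^^^^^^^^^^^^^^^^^^^^^^^^^^^^^^^^
  File "meas.py", line 17, in measure
    xs,ys=line; c=np.array([[xs[ys==v].mean(),v] for v in np.unique(ys)]); p=ray(w,c,4)[:,:2]
    ^^^^^
TypeError: cannot unpack non-iterable NoneType object
```

```bash
sed -i 's/asp>12/asp>6/' meas.py; python3 meas.py 15 16 570 194; python3 - <<'E'
from h import *
w=dict(np.load("wrist15.npz")); cv2.imwrite("pics/w15.png",w["image"][:,:,::-1])
E
```

```text
Traceback (most recent call last):
  File "meas.py", line 32, in <module>
    w=dict(np.load(f"wrist{sys.argv[1]}.npz")); print(measure(w,float(sys.argv[2]),np.array([float(sys.argv[3]),float(sys.argv[4])])))
                                                      ~~~~~~~^^^^^^^^^^^^^^^^^^^^^^^^^^^^^^^^^^^^^^^^^^^^^^^^^^^^^^^^^^^^^^^^^^^^^^^^
  File "meas.py", line 17, in measure
    xs,ys=line; c=np.array([[xs[ys==v].mean(),v] for v in np.unique(ys)]); p=ray(w,c,4)[:,:2]
    ^^^^^
TypeError: cannot unpack non-iterable NoneType object
```

View pics/w15.png

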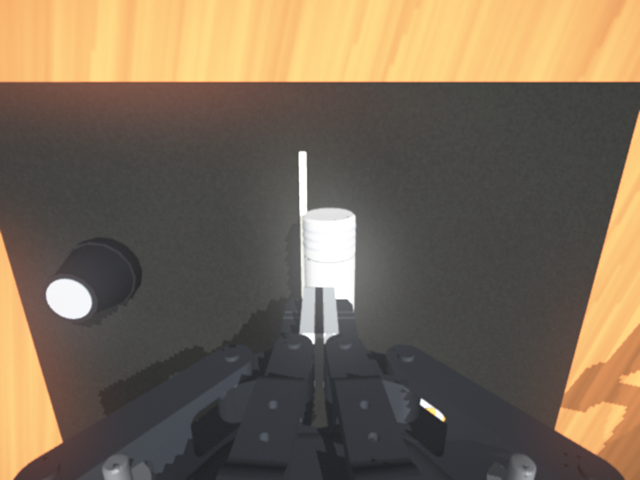

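```bash
cat > meas2.py <<'E'
from h import *
def axis_from_right_edge(w,R,rows,lrows,lc,angle=None,thr=115,c0=330):
    im=w["image"]; g=im.min(axis=2).astype(int)
    zc=4+R
    # line
    pts=[]
    for v in lrows:
        s=np.nonzero(g[v,lc-15:lc+16]>thr)[0]
        if len(s): pts.append([lc-15+s.mean(),v])
    p=ray(w,pts,4)[:,:2]; vx,vy,x0,y0=cv2.fitLine(p.astype(np.float32),cv2.DIST_HUBER,0,.01,.01).ravel()
    B=np.degrees(np.arctan2(abs(vy),vx*np.sign(vy)))
    ld=np.array([-.2445,.9697]); nx=np.array([.9697,.2445])
    e=[]
    for v in rows:
        u=c0
        while g[v,u]>thr: u+=1
        e.append([u-.5,v])
    o=w["pose"][:3,3]; q=ray(w,e,zc); d=np.r_[ld,0]
    # perpendicular-plane geometry: camera at (ox,oz), tangent line hits (qx,zc)
    lx=p.mean(0)@nx
    ox=o[:2]@nx-lx; qx=q[:,:2]@nx-lx; h=o[2]-zc; 
    L=np.hypot(qx-ox,h); ax=qx-R*L/h
    al=q[:,:2]@ld
    k,b=np.polyfit(al,ax,1)
    return dict(line_dir=B,axis_x=ax[[0,len(ax)//2,-1]].round(2),al=al[[0,-1]].round(1),ang=-np.degrees(k))
E
python3 - <<'E'
from meas2 import *
w=dict(np.load("wrist14.npz")); print(axis_from_right_edge(w,12,range(225,275),range(160,260),290))
w=dict(np.load("wrist15.npz")); print(axis_from_right_edge(w,12,range(225,285),range(160,205),303))
E
```

```text
{'line_dir': np.float32(106.02131), 'axis_x': array([23.28, 23.24, 23.66]), 'al': array([58.8, 34.4]), 'ang': np.float64(1.0184718451020665)}
{'line_dir': np.float32(105.10866), 'axis_x': array([12.62, 12.63, 13.11]), 'al': array([58.7, 29.1]), 'ang': np.float64(0.8781356754549388)}
```

arm_command(targets=[0.0115,0,0,0,0,0,255,0,0,0.006,0,0,0,255,0,0,0,0,0,0,255,-0.002,0,0,0,0,0,255,-0.004,0,0,0,0,0,255,-0.0045,0,0,0,0,0,255,-0.0045,0,0,0,0,0,255,-0.0045,0,0,0,0,0,255,-0.0035,0,0,0,0,0,255,-0.002,0,0,0,0,0,255,-0.001,0,0,0,0,0,255,-0.0005,0,0,0,0,0,255])

```text
time_s: 21.4
position: [558.8, 167.0, 25.3]
tcp_rot: [[0.97, 0.245, 0.004], [0.245, -0.97, 0.001], [0.004, 0.0, -1.0]]
wrist_force: [1.0, -2.7, 13.2]
gripper_width: -0.002
```

arm_command(targets=[0,0,0,0,0,0,255,0,0,-0.003,0,0,0,255,0,0,-0.003,0,0,0,255,0,0,0,0,0,0,255,0,0,0,0,0,0,255])

```text
time_s: 21.82
position: [556.7, 166.8, 29.6]
tcp_rot: [[0.97, 0.245, -0.001], [0.245, -0.97, -0.0], [-0.001, -0.0, -1.0]]
wrist_force: [0.7, 0.2, 0.0]
gripper_width: 0.0
```

```bash
python3 snap.py 16; python3 meas.py 16 16 558 190; python3 - <<'E'
from meas2 import *
w=dict(np.load("wrist16.npz")); cv2.imwrite("pics/w16.png",w["image"][:,:,::-1][120:340,200:450])
E
```

```text
21.9167 [556.65 166.81  29.46] [-0.23  0.12  1.03]Traceback (most recent call last):
  File "meas.py", line 32, in <module>
    w=dict(np.load(f"wrist{sys.argv[1]}.npz")); print(measure(w,float(sys.argv[2]),np.array([float(sys.argv[3]),float(sys.argv[4])])))
                                                      ~~~~~~~^^^^^^^^^^^^^^^^^^^^^^^^^^^^^^^^^^^^^^^^^^^^^^^^^^^^^^^^^^^^^^^^^^^^^^^^
  File "meas.py", line 17, in measure
    xs,ys=line; c=np.array([[xs[ys==v].mean(),v] for v in np.unique(ys)]); p=ray(w,c,4)[:,:2]
    ^^^^^
TypeError: cannot unpack non-iterable NoneType object
```

View pics/w16.png

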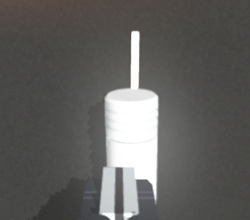

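```bash
python3 - <<'E'
from meas2 import *
w=dict(np.load("wrist16.npz")); print(axis_from_right_edge(w,12,range(225,285),range(158,205),335))
g=w["image"].min(axis=2).astype(int)
nx=np.array([.9697,.2445]); q=[]
for v in range(228,284,6):
    s=np.nonzero(g[v,280:380]>115)[0]+280; q.append((s.min(),s.max(),(ray(w,[(s.min()+s.max())/2,v],16)[0,:2]@nx).round(1)))
print(q); print([ (ray(w,[np.mean(np.nonzero(g[v,320:350]>115)[0])+320,v],4)[0,:2]@nx).round(1) for v in range(158,205,6)])
E
```

```text
{'line_dir': np.float32(103.333984), 'axis_x': array([-1.49, -0.98, -0.94]), 'al': array([58.7, 29.1]), 'ang': np.float64(1.4712896572890928)}
[(np.int64(304), np.int64(358), np.float64(586.0)), (np.int64(304), np.int64(358), np.float64(586.0)), (np.int64(305), np.int64(358), np.float64(586.3)), (np.int64(305), np.int64(358), np.float64(586.3)), (np.int64(305), np.int64(358), np.float64(586.3)), (np.int64(305), np.int64(358), np.float64(586.4)), (np.int64(305), np.int64(358), np.float64(586.4)), (np.int64(306), np.int64(358), np.float64(586.7)), (np.int64(306), np.int64(358), np.float64(586.7)), (np.int64(306), np.int64(357), np.float64(586.5))]
[np.float64(587.9), np.float64(587.9), np.float64(588.0), np.float64(588.0), np.float64(587.8), np.float64(587.8), np.float64(587.6), np.float64(587.7)]
```

arm_command(targets=[0,0,-0.02,0,0,0,255,0,0,-0.03,0,0,0,255,0,0,-0.03,0,0,0,255,0,0,-0.03,0,0,0,255,-0.03,0,-0.02,0,0,0,255,-0.04,0,0,0,0,0,255,-0.04,0,0,0,0,0,255,-0.03,-0.02,0,0,0,0,255,-0.02,-0.03,0,0,0,0,255,0,-0.04,0,0,0,0,255,0,-0.04,0,0,0,0,255,0,-0.04,0,0,0,0,255])

```text
time_s: 22.92
position: [359.3, 293.8, 160.1]
tcp_rot: [[0.97, 0.244, 0.0], [0.244, -0.97, 0.0], [0.0, -0.0, -1.0]]
wrist_force: [1.1, 0.7, -0.3]
gripper_width: 0.002
```

arm_command(targets=[0,-0.04,0,0,0,0,255,0,-0.04,0,0,0,0,255,0,-0.04,0,0,0,0,255,0,-0.04,0,0,0,0,255,0,0,0,0,0,0,255])

```text
time_s: 23.33
position: [320.1, 454.2, 160.2]
tcp_rot: [[0.969, 0.249, 0.002], [0.249, -0.969, 0.004], [0.003, -0.004, -1.0]]
wrist_force: [0.6, 1.3, 0.7]
gripper_width: 0.003
```

```bash
python3 - <<'E'
from cell import optics,r
from h import *
for n in("top","scene"):
    c=optics.camera(n); np.savez(n+"17.npz",**c)
    im=c["image"][:,:,::-1]; a=im[150:350,180:400] if n=="top" else im[190:350,250:450]
    cv2.imwrite(f"pics/{n}17.png",cv2.resize(a,None,fx=3,fy=3,interpolation=cv2.INTER_CUBIC))
print(r.get_obs()["time_s"],r.get_obs()["position"])
E
```

```text
23.4333 [320.24228246 448.58393923 159.31272852]
```

View pics/top17.png

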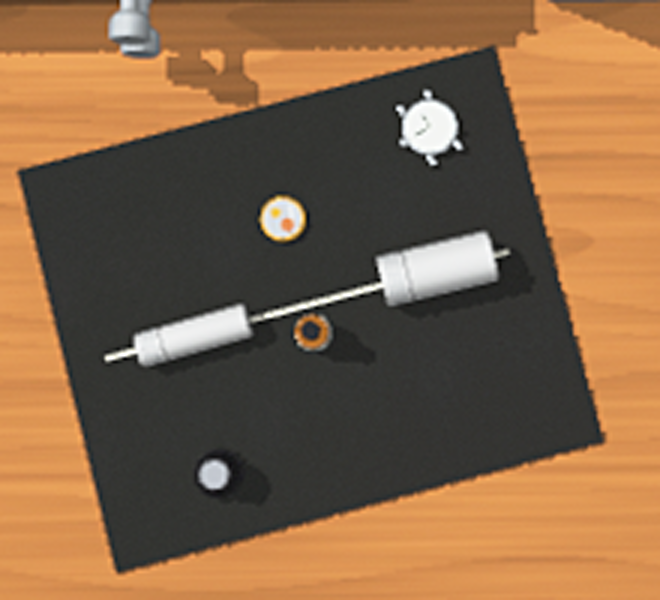

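View pics/scene17.png

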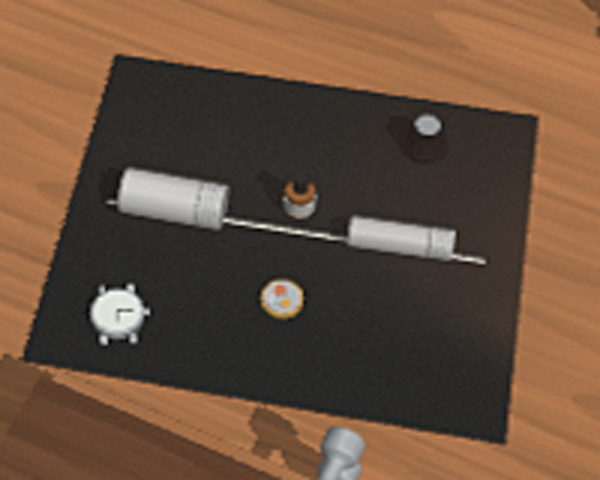

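```bash
python3 - <<'E'
from h import *
nx=np.array([.9694,.2453])
for n in("top","scene"):
    c0=dict(np.load(n+"0.npz")); c=dict(np.load(n+"17.npz")); 
    lb=[m for i,s,ce,m in blobs(c0,100) if s[2]>120 and s[3]<45 and s[4]<400 and abs(ce[1]-258)<15][0]
    ys,xs=np.nonzero(lb); lx=np.median(ray(c0,np.c_[xs,ys],4)[:,:2]@nx)
    g=((c["image"].max(2)>100)&(cv2.cvtColor(c["image"],cv2.COLOR_RGB2HSV)[:,:,1]<60)).astype(np.uint8)
    op=cv2.morphologyEx(g,cv2.MORPH_OPEN,np.ones((6,6),np.uint8)); k,l,s,ce=cv2.connectedComponentsWithStats(op)
    for i in range(1,k):
        w=ray(c,ce[i],4)[0]
        if 480<w[0]<650 and -100<w[1]<230:
            ys,xs=np.nonzero(l==i); rr=cv2.minAreaRect(np.c_[xs,ys].astype(np.float32)); z=22 if w[1]<60 else 16
            b=ray(c,cv2.boxPoints(rr),z)[:,:2]; e=sorted([b[1]-b[0],b[2]-b[1]],key=np.linalg.norm); 
            print(n,z,'off',(b.mean(0)@nx-lx).round(2),'centroid',(ray(c,ce[i],z)[0,:2]@nx-lx).round(2),'dims',[np.linalg.norm(q).round(1) for q in e],'ang',(np.degrees(np.arctan2(e[1][1],e[1][0]))%180-104.2).round(1))
E
```

```text
top 22 off -2.81 centroid -2.79 dims [np.float64(36.9), np.float64(82.7)] ang -1.5
top 16 off -3.44 centroid -3.3 dims [np.float64(24.7), np.float64(84.3)] ang 1.0
scene 22 off 1.64 centroid 1.83 dims [np.float64(41.8), np.float64(86.1)] ang -1.7
scene 16 off 1.14 centroid 1.24 dims [np.float64(27.2), np.float64(81.1)] ang 1.4
```

```bash
python3 - <<'E'
from h import *
nx=np.array([.9694,.2453]); ld=np.array([-.2453,.9694])
for n in("top","scene"):
    for f in ("0","17"):
        c=dict(np.load(n+f+".npz")); g=c["image"].min(2).astype(float)
        if f=="0":
            ends=[(585.0-.2453*t,85+.9694*t) for t in (-145,145)]
        res=[]
        for t in (range(-140,141,10) if f=="0" else list(range(-50,41,6))+[-141,-139,136,139,142,144]):
            # profile across line on plane z=4
            xs=np.linspace(-9,9,73); P=np.array([np.r_[np.array([585.,85.])+ld*t+nx*x,4] for x in xs]); uv=proj(c,P).astype(np.float32)
            v=cv2.remap(g.astype(np.float32),uv[None,:,0],uv[None,:,1],cv2.INTER_LINEAR).ravel(); v=np.clip(v-np.percentile(v,30)-10,0,None)
            if v.sum()>60: res.append((t,round(float((v*xs).sum()/v.sum()),2)))
        print(n,f,res)
    print([ (np.array([585.,85.])@nx).round(2)])
E
```

```text
top 0 [(-140, 0.53), (-130, 0.5), (-120, 0.69), (-110, 0.54), (-100, 0.5), (-90, 0.5), (-80, 0.59), (-70, 0.63), (-60, 0.63), (-50, 0.56), (-40, 0.62), (-30, 0.51), (-20, 0.66), (-10, 0.52), (0, 0.16), (10, 0.25), (20, 0.57), (30, 0.7), (40, 0.73), (50, 0.57), (60, 0.66), (70, 0.7), (80, 0.66), (90, 0.84), (100, 0.74), (110, 0.67), (120, 0.74), (130, 0.72), (140, 0.74)]
top 17 [(-50, 0.57), (-44, 0.5), (-38, 0.74), (-32, 0.48), (-26, 0.69), (-20, 0.67), (-14, 0.53), (-8, 0.59), (-2, 0.57), (4, 0.52), (10, 0.23), (16, 0.62), (22, 0.48), (28, 0.65), (34, 0.54), (40, 0.77), (-141, 0.33), (-139, 1.02), (136, 0.65), (139, 0.83), (142, 0.72), (144, 0.67)]
[np.float64(587.95)]
scene 0 [(-140, -0.89), (-130, -1.37), (-120, -0.92), (-110, -1.23), (-100, -1.3), (-90, -0.75), (-80, -1.27), (-70, -1.21), (-60, -0.79), (-50, -1.28), (-40, -1.18), (-30, -0.6), (-20, -1.4), (-10, -1.2), (0, -0.71), (10, -1.25), (20, -1.15), (30, -0.53), (40, -1.31), (50, -1.19), (60, -0.62), (70, -1.05), (80, -1.18), (90, -0.79), (100, -1.1), (110, -1.18), (120, -0.71), (130, -1.05), (140, -1.27)]
scene 17 [(-50, -1.27), (-44, -0.76), (-38, -1.24), (-32, -0.62), (-26, -1.09), (-20, -1.42), (-14, -0.88), (-8, -1.22), (-2, -0.79), (4, -1.12), (10, -1.23), (16, -0.71), (22, -1.39), (28, -0.77), (34, -0.83), (40, -1.2), (-141, -4.61), (-139, -4.56), (136, -0.96), (139, -1.22), (142, -1.25), (144, -1.13)]
[np.float64(587.95)]
```

```bash
python3 - <<'E'
from h import *
nx=np.array([.9694,.2453]); ld=np.array([-.2453,.9694])
for n,l0 in(("top",.6),("scene",-1.07)):
  c=dict(np.load(n+"17.npz")); g=c["image"].min(2).astype(np.float32)
  for R,ts in ((18,range(-125,-65,6)),(12,range(60,115,6))):
    out=[]
    for t in ts:
        xs=np.linspace(-32,32,257); P=np.array([np.r_[np.array([585.,85.])+ld*t+nx*x,4+R] for x in xs]); uv=proj(c,P).astype(np.float32)
        v=cv2.remap(g,uv[None,:,0],uv[None,:,1],cv2.INTER_LINEAR).ravel(); m=v>100; k=np.nonzero(m)[0]
        out.append((t,xs[k[0]],xs[k[-1]],round((xs[k[0]]+xs[k[-1]])/2-l0,2)))
    print(n,R,out[::2])
E
```

```text
top 18 [(-125, np.float64(-18.75), np.float64(17.5), np.float64(-1.23)), (-113, np.float64(-18.25), np.float64(18.25), np.float64(-0.6)), (-101, np.float64(-17.5), np.float64(18.5), np.float64(-0.1)), (-89, np.float64(-17.25), np.float64(18.5), np.float64(0.03)), (-77, np.float64(-17.5), np.float64(19.0), np.float64(0.15))]
top 12 [(60, np.float64(-11.5), np.float64(12.25), np.float64(-0.22)), (72, np.float64(-12.25), np.float64(12.5), np.float64(-0.48)), (84, np.float64(-12.0), np.float64(12.0), np.float64(-0.6)), (96, np.float64(-12.5), np.float64(11.75), np.float64(-0.98)), (108, np.float64(-12.5), np.float64(11.5), np.float64(-1.1))]
scene 18 [(-125, np.float64(-23.5), np.float64(17.25), np.float64(-2.05)), (-113, np.float64(-23.0), np.float64(17.75), np.float64(-1.56)), (-101, np.float64(-22.25), np.float64(18.0), np.float64(-1.06)), (-89, np.float64(-22.0), np.float64(18.5), np.float64(-0.68)), (-77, np.float64(-21.75), np.float64(19.0), np.float64(-0.3))]
scene 12 [(60, np.float64(-16.0), np.float64(11.25), np.float64(-1.3)), (72, np.float64(-15.75), np.float64(11.5), np.float64(-1.06)), (84, np.float64(-15.75), np.float64(10.75), np.float64(-1.43)), (96, np.float64(-16.25), np.float64(10.5), np.float64(-1.8)), (108, np.float64(-16.75), np.float64(10.5), np.float64(-2.05))]
```

```bash
python3 -c "
from cell import r
print(r.job_done())"
```

```text
the job is handed in; nothing more can be done
None
```

Both tubes now lie on the white line. I rolled the thick one on first (5 strokes), then the thin one (5 strokes), using the shut fingertips on top at about 10 N. I handed in at about 23.5 s with the arm clear of everything.

**Position:** the top view after the arm had left, with the wrist view taken just before, put the middles close to the line's centre:

| Tube | Middle off the line | Tilt to the line |
|---|---|---|
| Thick | 0.2–0.5 mm | about 1.3° |
| Thin | 0.6–1 mm | about 1–1.5° |

**Tilt:** these are the tubes' starting angles. I tried to twist the thick tube straight during one stroke, but it had no effect, and I did not try it on the thin one.

**Disagreements:**
- A cruder box measurement gave −2.8 and −3.4 mm from the top view, but +1.6 and +1.1 mm from the scene view. I put that down to the mask filter shifting the outline. Edge profiles across the tubes gave the values above from the top view, and about −1 and −1.4 mm from the more oblique scene view.
- The fingertips touched about 27 mm lower than the stated tool length implied. I felt for contact in small steps; the first touch on the thick tube peaked at about 29 N.

**Bystanders:** everything on the pad looked unmoved in the final pictures. I did not check the screwdriver, tweezers and tin again; the arm made no contact near them.

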